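Set up the gate-leg shelf and sort canisters by weight

ROBOT

A 7-joint arm with a two-finger parallel gripper is mounted at the origin on the work surface. World frame = base frame: x ahead of the robot, y to its left, z up, the work surface at z = 0. Lengths are in m, angles in rad, forces in N, time in s.
With the tool pointing down it reaches from about 0.4 to 0.85 m from the base axis. Payload 10.4 kg.
Tool frame: the origin (TCP) lies midway between the tips of the shut fingers; the grasp point (between the pads) lies 19 mm behind it; z points along the fingers, y is the line along which they close (so a half turn about z gives the same grasp; the last joint's range is limited). The gripper opens to 87 mm and grips with 3 to 60 N. Pads are 19 mm wide; open, the fingers measure 117 mm over their backs; the gripper's body (75 mm by 190 mm) begins 51 mm behind the grasp point.
Start: joints at [1.157, 0.332, -0.065, 1.46, 0.022, 1.35, -0.088], TCP at [0.238, -0.578, 0.223] pointing down, gripper open.
Joint ranges: [-2.6, 2.6], [-0.5, 2.12], [-1.47, 1.34], [0.16, 2.42], [-1.27, 4.41], [0.06, 2.06], [-2.6, 2.6]. Speed limits (rad/s): [2.22, 2.22, 2.79, 2.79, 3.14, 3.14, 3.14].

INTERFACE

Orientations are given as a unit quaternion [w, x, y, z].
In Python, from bench import robot gives the robot as it stands.
- The arm moves only by the tool step_arm, never from a script. Its argument "plan" is a list of rows, each a list of 6 numbers: the shift along the tool's x, y, z in cm, then the turn, a rotation vector about the tool's x, y, z in degrees. In form: [[dx, dy, dz, rx, ry, rz], ...]. A call has 1 to 20 rows; each row shifts and turns the commanded pose from where the row before left it, along the tool's axes as they then stand; what a row does not reach is not made up. A row lasts 1/10 s, in which the tool goes at most 50 mm and 8.59 degrees, less where a joint would pass 70% of its speed; a pose out of reach is approached as far as the arm can. A call is refused whole if a number of a shift passes 5 or a number of a turn 8.59, either way. A call with a gripper value outside its range is refused whole. "gripper" is the finger opening in cm, from 0 to 8.7, set as the call begins (left out, the last holds). The fingers move at their own pace and stop on an object; "newtons" is the grip in N (left out, the last holds). Time passes only in rows, so rows that do not move let the fingers close. It gives the time, the measured TCP pose, the force, the opening and the grip force at its end, in the units of the state.
- robot.get_obs(): the state, without advancing time (a new reading comes with each control period).
- robot.capture(name): name is "scene" or "top"; returns a dict with "color" (384x512x3 uint8, blue, green, red), "intrinsics" (3x3 intrinsics, pixels), "k1" (the pictures are not rectified: a ray, as slopes to the right and down, at radius r is drawn at 1 + k1 r^2 times it, then the intrinsics apply), "rvec" (rotation vector, rad) and "tvec" (3), from world to camera coordinates, as OpenCV has them. Camera axes: x right, y down, z forward; pixel columns grow to the right and rows downward; lengths in m; the calibration is good to about 2 mm. A picture is of the moment at which its call begins. There is no depth.
- robot.sign_off(): hands the job in; it is judged then, once.
Trained networks look in a picture, given as the dict that the camera call returned (one of the last four; its "shot" number tells which), for a name from the list of things; names that differ only in an ending like _2 or _b are one class to them, and where a whole thing is asked for, a point or a joint stands for the part that bears it (a point fixed in the world has none). Each returns a list of dicts, best first, with "p" (0 to 1); they miss things now and then, are a little off and sometimes report something else, mostly with a low value. They report only what shows in the picture. A call takes as long as a camera call. They do not tell look-alikes from the thing itself.
- robot.search_frame(thing, picture): "pixel" ([column, row] in pixels, amid what is visible of it).
The state is a dict: "clock": time; "joint_pos": joint angles; "joint_vel": joint speeds; "joint_efforts": joint torques, N m; "eef_pos": TCP position; "tcp_rot": TCP orientation; "wrist_force": force on the tool from outside, world axes, zero at the start; "torque": the same for the moment, N m; "grip_width": finger opening in m; "gripper_force": force on a finger pad.
Only numpy, scipy, OpenCV 4.12 (cv2) and the standard library are available. Lean on these libraries where they do the work, as an engineer would, in place of code of your own. Each camera call takes 0.05 s, during which the arm holds its last target. There are 200 camera calls.

TASK

First lift whatever stands in the way of the riser's folding leg onto the dark metal trivet, upright; then swing the leg all the way out to its stop and lay the wooden board across the riser and the leg. The steel canisters look alike, so feel their weight: stand each one heavier than about 350 g upright on the board and each lighter one, due for a refill, upright in the dark wooden crate (within 50 g of that, either will do), never tipping a canister over or disturbing the other kitchen things.

Things in the scene. Friction and masses are not known exactly. Their poses are not given: they have to be found in the camera images.
- riser: fixed wooden bench on the counter, 210 (x) x 70 (y) x 70 mm tall; origin at the centre of its underside; x along its length, pointing away from the robot. The folding leg is hinged on its left (+y) face
- leg (a joint): folding wooden leg: panel 206 mm long, 24 mm thick, 8 to 70 mm above the counter, on an upright hinge. 0: folded along the riser's left face, pointing to the riser's -x, its end 40 to 45 mm past the riser's front; grows as it swings left; at 1.57 it meets its stop, pointing along the riser's +y. Stiff (0.25 N m friction), stays where left; start 0 to 0.1
- leg_hinge (a point): on the hinge axis, at the height of the riser's top (70 mm); fixed to the riser
- leg_tip (a point): middle of the leg's thickness, on its top edge, 185 mm from the hinge axis and 15 mm from the leg's free end
- shelf_mid (a point): fixed to the riser, at 70 mm height: where the middle of the board's underside belongs, above the leg when that is fully out, with the board's length along the riser's y (left end near the leg's end, right end about flush with the riser's right face)
- board: loose wooden board 90 (x) x 280 (y) x 24 mm thick, 0.35 kg, with a waist 60 mm wide (x) over its middle 70 mm for gripping; origin at the centre of its underside. Starts flat on the counter
- crate: fixed open crate of dark wood, 150 (x) x 220 (y) x 45 mm tall, walls and floor about 6 mm; origin at the centre of its underside. For the light canisters
- trivet: fixed flat dark metal trivet 110 (x) x 190 (y) x 6 mm; origin at the centre of its underside
- jar: amber glass jar with a white lid, a cylinder 62 mm in diameter, 48 mm tall, 0.28 kg; origin at the centre of its underside. One or both of jar and cellar start in the leg's sweep. None if absent
- cellar: dark wooden salt cellar, a closed square block 58 x 58 x 46 mm tall, 0.25 kg; origin at the centre of its underside, x and y along its sides. None if absent
- canister_a: closed steel canister with a wooden lid, a plain upright cylinder 56 mm in diameter, 100 mm tall; origin at the centre of its underside, z up. Three or four stand on the counter, all alike to look at; each weighs anything from 0.10 to 0.60 kg. None if absent
- canister_b: closed steel canister with a wooden lid, a plain upright cylinder 56 mm in diameter, 100 mm tall; origin at the centre of its underside, z up. Three or four stand on the counter, all alike to look at; each weighs anything from 0.10 to 0.60 kg. None if absent
- canister_c: closed steel canister with a wooden lid, a plain upright cylinder 56 mm in diameter, 100 mm tall; origin at the centre of its underside, z up. Three or four stand on the counter, all alike to look at; each weighs anything from 0.10 to 0.60 kg. None if absent
- canister_d: closed steel canister with a wooden lid, a plain upright cylinder 56 mm in diameter, 100 mm tall; origin at the centre of its underside, z up. Three or four stand on the counter, all alike to look at; each weighs anything from 0.10 to 0.60 kg. None if absent
- eggcup: white egg cup, 42 mm wide, 40 mm tall, among the canisters; leave it alone
- dish: small blue bowl 100 mm wide, 30 mm tall; leave it alone
- mug: blue mug, 80 mm wide, 90 mm tall; leave it alone
- spoon: light wooden spoon, 180 mm long, lying along x beside the canisters; leave it alone
Things that resemble listed ones, but are neither listed nor needed, are in the scene too. Leave any white look-alike of the canister_d alone.

How it is judged:
On the way, in this order (a step that is already met when the one before it is completed fails the run):
1. jar and cellar stand on the trivet, clear of the leg (x of jar in the frame of trivet between -0.055 and 0.055 m and y of jar in the frame of trivet between -0.095 and 0.095 m and z of jar in the frame of trivet between 0 and 0.02 m and angle between each of jar, cellar's own z axis and vertical below 0.15 rad and x of cellar in the frame of trivet between -0.055 and 0.055 m and y of cellar in the frame of trivet between -0.095 and 0.095 m and z of cellar in the frame of trivet between 0 and 0.02 m), for 0.2 s.
2. the leg is swung out to its stop (value of joint leg above 1.5 rad), for 0.2 s.
3. the board lies level across riser and leg (horizontal distance between board and shelf_mid below 0.035 m and angle between the y axis of board and the y axis of riser, either way round below 0.2 rad and height (world z) of board between 0.062 and 0.08 m and angle between board's own z axis and vertical below 0.06 rad), for 0.3 s.
At the end, for the whole second after the job is handed in: jar and cellar upright on the trivet; leg within 0.07 rad of its stop; board level, within 35 mm of shelf_mid and 0.2 rad of the riser's y; canisters upright and at rest, over 350 g on the board, lighter ones on the crate's floor; from 280 to 420 g (2.75 to 4.12 N) either place passes (all of step 1 and all of step 3 and value of joint leg above 1.5 rad and angle between each of canister_a, canister_b, canister_c, canister_d's own z axis and vertical below 0.12 rad and linear speed of each of canister_a, canister_b, canister_c, canister_d below 0.02 m/s and ((x of canister_a in the frame of board between -0.045 and 0.045 m and y of canister_a in the frame of board between -0.14 and 0.14 m and z of canister_a in the frame of board between 0.015 and 0.04 m and contact force between canister_a and board above 2.75 N) or (x of canister_a in the frame of crate between -0.075 and 0.075 m and y of canister_a in the frame of crate between -0.11 and 0.11 m and z of canister_a in the frame of crate between 0 and 0.03 m and contact force between canister_a and crate below 4.12 N)) and ((x of canister_b in the frame of board between -0.045 and 0.045 m and y of canister_b in the frame of board between -0.14 and 0.14 m and z of canister_b in the frame of board between 0.015 and 0.04 m and contact force between canister_b and board above 2.75 N) or (x of canister_b in the frame of crate between -0.075 and 0.075 m and y of canister_b in the frame of crate between -0.11 and 0.11 m and z of canister_b in the frame of crate between 0 and 0.03 m and contact force between canister_b and crate below 4.12 N)) and ((x of canister_c in the frame of board between -0.045 and 0.045 m and y of canister_c in the frame of board between -0.14 and 0.14 m and z of canister_c in the frame of board between 0.015 and 0.04 m and contact force between canister_c and board above 2.75 N) or (x of canister_c in the frame of crate between -0.075 and 0.075 m and y of canister_c in the frame of crate between -0.11 and 0.11 m and z of canister_c in the frame of crate between 0 and 0.03 m and contact force between canister_c and crate below 4.12 N)) and ((x of canister_d in the frame of board between -0.045 and 0.045 m and y of canister_d in the frame of board between -0.14 and 0.14 m and z of canister_d in the frame of board between 0.015 and 0.04 m and contact force between canister_d and board above 2.75 N) or (x of canister_d in the frame of crate between -0.075 and 0.075 m and y of canister_d in the frame of crate between -0.11 and 0.11 m and z of canister_d in the frame of crate between 0 and 0.03 m and contact force between canister_d and crate below 4.12 N))); the robot touches nothing.
It fails at once if a bystander is shifted by more than 30 mm or tipped (distance of any of eggcup, dish, mug, spoon from where it was at the start of the episode above 0.03 m or angle between any of eggcup, dish, mug, spoon's own z axis and vertical above 0.5 rad).
It fails at once if a canister is tipped over (angle between any of canister_a, canister_b, canister_c, canister_d's own z axis and vertical above 0.6 rad).
Of canister_a, canister_b, canister_c, canister_d only 3 to 4 are there at a start; the rules pass over those that are not, and their reading is None.
Of jar, cellar only 1 to 2 are there at a start; the rules pass over those that are not, and their reading is None.
At some moment in a run one of jar, cellar may be knocked a few centimetres aside while the robot is not near it.
It also fails if it takes over 210 s, if anything falls off the work surface, if the arm or the gripper's body presses on something with over 40 N, if the wrist force passes 120 N, or if a joint passes its speed limit or range.

## Working session

There is one attempt and no reset: what is moved stays moved. The work goes in short steps, Python scripts to look and compute and a tool call to move; the robot and the scene stay as the last step left them, time stands still between calls to the robot, and variables do not carry over. Pictures are saved under pics/ and viewed, at most 14 in all, crops included, and the job is handed in when it is done.

Besides the shell and the picture viewer there is one more tool, called by a JSON object that holds its "op" and its "data". step_arm: Moves the arm, as the interface text tells. Its arguments: {"type":"object","properties":{"plan":{"type":"array"},"gripper":{"type":"number"},"newtons":{"type":"number"}},"required":["plan"]}

```bash
mkdir -p pics; ls; python3 - <<'E'
from bench import robot
import cv2
o=robot.get_obs()
print(o)
for n in ("scene","top"):
    p=robot.capture(n); cv2.imwrite(f"pics/{n}0.png",p["color"]); print(n,p["intrinsics"],p["k1"],p["rvec"],p["tvec"],p["shot"])
    for t in ["riser","leg","leg_tip","leg_hinge","board","crate","trivet","jar","cellar","canister_a","eggcup","dish","mug","spoon"]:
        print(t,[(q["pixel"],round(q["p"],2)) for q in robot.search_frame(t,p)])
E
```

```text
pics
{'clock': 0.0, 'joint_pos': array([ 1.1573949 ,  0.33290859, -0.06472071,  1.46093289,  0.02158578,
        1.34989534, -0.0885209 ]), 'joint_vel': array([ 0.00026785, -0.00089394, -0.00091573, -0.00069603,  0.00173294,
        0.00097127, -0.00029079]), 'joint_efforts': array([ 1.00065692e-03, -6.23274708e+01,  2.48763064e-02, -3.89886653e+01,
       -6.14088681e-02,  3.99610517e-02,  1.41930777e-04]), 'eef_pos': array([ 0.23794497, -0.577517  ,  0.22173508]), 'tcp_rot': array([-7.06070814e-04,  9.80968101e-01,  1.94167608e-01, -1.62917128e-04]), 'wrist_force': array([ 0.44875944, -0.12779381,  0.31939009]), 'torque': array([ 0.01619631,  0.07151841, -0.02054947]), 'gripper_force': 0.0, 'grip_width': 0.08714818504294364}
scene [[408.3684122    0.         249.46322177]
 [  0.         408.3684122  197.92817737]
 [  0.           0.           1.        ]] -0.13170676889690905 [ 0.82950312  2.71388719 -0.84947484] [ 0.46660784 -0.24259111  1.32186739] 1
riser [([219.4, 154.0], 0.77)]
leg [([233.0, 160.4], 0.63), ([225.3, 111.2], 0.51), ([282.6, 272.1], 0.32), ([352.8, 266.4], 0.28)]
[... 662 characters left out ...]
        1.        ]] -0.11520200749005505 [ 2.16047688 -2.21004116  0.07177698] [0.05477371 0.57510334 1.11988881] 2
riser [([181.9, 178.6], 0.7), ([330.7, 202.2], 0.61)]
leg [([316.3, 217.0], 0.57)]
leg_tip [([315.5, 215.9], 0.84), ([133.0, 208.8], 0.64)]
leg_hinge [([327.4, 200.7], 0.57)]
board [([386.9, 252.4], 0.69), ([317.9, 211.1], 0.57)]
crate [([404.4, 189.6], 0.74), ([329.6, 201.3], 0.6), ([389.0, 250.6], 0.56)]
trivet [([156.5, 238.7], 0.42)]
jar [([275.0, 188.9], 0.78)]
cellar []
canister_a [([144.7, 171.8], 0.96), ([191.9, 217.9], 0.9), ([131.3, 210.5], 0.68)]
eggcup [([157.3, 237.5], 0.61)]
dish [([256.9, 132.1], 0.85)]
mug [([353.6, 137.1], 0.76)]
spoon [([117.5, 225.9], 0.83)]
```

```bash
python3 - <<'E'
import cv2
for n in("scene","top"):
    i=cv2.imread(f"pics/{n}0.png"); cv2.imwrite(f"pics/{n}0b.png",cv2.resize(i,(800,600),interpolation=cv2.INTER_CUBIC))
E
```

```text
(no output)
```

View pics/scene0b.png

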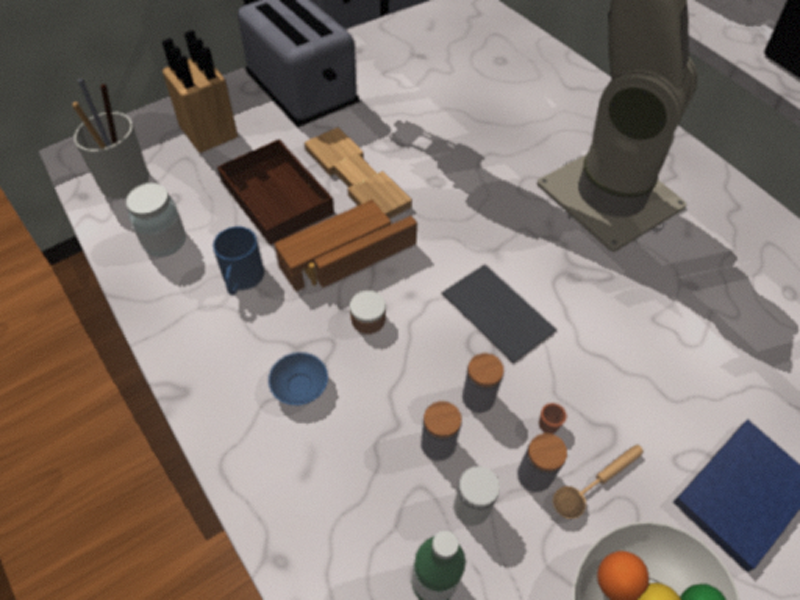

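View pics/top0b.png

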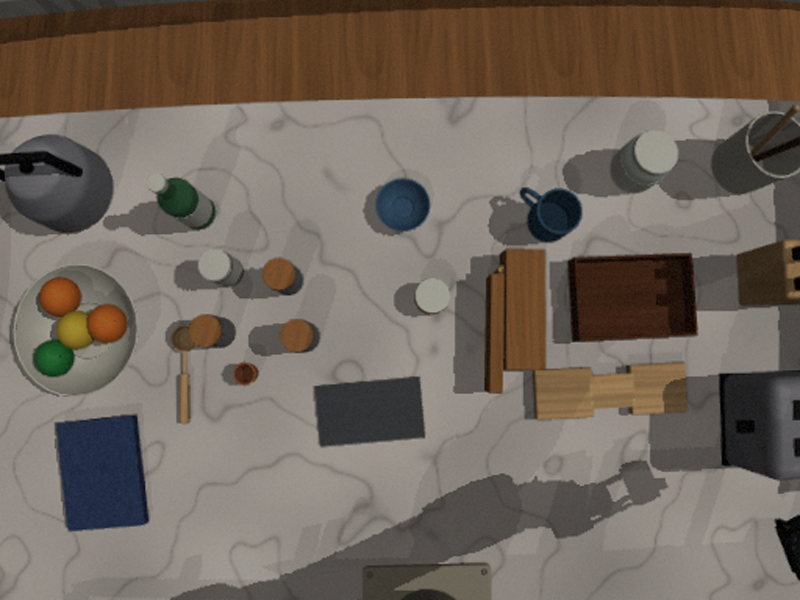

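Top view (800-px scale): jar at (432,296), three wooden-lid canisters at (280,275), (204,330) and (297,335), and a white look-alike at (215,266). Riser is at (525,310) with the leg at (495,330), board at (610,390), crate at (633,297), trivet at (370,411). There is no cellar. Next I triangulate.

```bash
cat > h.py <<'E'
import numpy as np, cv2
from bench import robot
S=800/512
def cam(p):
    R=cv2.Rodrigues(np.array(p["rvec"],float))[0]; t=np.array(p["tvec"],float).ravel()
    return R,t,np.array(p["intrinsics"]),np.array([p["k1"],0,0,0,0.])
def ray(p,px):
    R,t,K,d=cam(p); u=cv2.undistortPoints(np.array([[px]],float),K,d)[0,0]
    return -R.T@t, R.T@np.array([u[0],u[1],1.])
def atz(p,px,z):
    c,v=ray(p,px); return c+v*(z-c[2])/v[2]
def tri(p1,x1,p2,x2):
    A=[];b=[]
    for p,x in((p1,x1),(p2,x2)):
        c,v=ray(p,x); v=v/np.linalg.norm(v); M=np.eye(3)-np.outer(v,v); A.append(M);b.append(M@c)
    r=np.linalg.lstsq(np.vstack(A),np.hstack(b),rcond=None)[0]
    return r
def proj(p,X):
    R,t,K,d=cam(p); return cv2.projectPoints(np.array(X,float).reshape(-1,1,3),np.array(p["rvec"],float),t,K,d)[0][:,0]
E
cat > m1.py <<'E'
from h import *
np.set_printoptions(precision=4,suppress=True)
s=robot.capture("scene");t=robot.capture("top")
def lid(p,px,white):
    im=p["color"].astype(int); x,y=[int(round(v/S)) for v in px]
    w=14; c=im[y-w:y+w,x-w:x+w]; ref=np.median(im[y-1:y+2,x-1:x+2].reshape(-1,3),0)
    m=(np.abs(c-ref).sum(2)<(60)).astype(np.uint8)
    n,l,st,ce=cv2.connectedComponentsWithStats(m); k=l[w,w]
    return ce[k]+[x-w,y-w], st[k][2:]
for nm,a,b in [("jar",(368,303),(432,295)),("c1",(486,368),(279,274)),("c2",(442,418),(297,335)),("c3",(546,451),(204,330)),("white",(479,487),(215,266)),("c1b",(442,418),(279,274)),("c2b",(486,368),(297,335))]:
    pa,sa=lid(s,a,0);pb,sb=lid(t,b,0); X=tri(s,pa,t,pb)
    print(nm,sa,sb,X,"res",np.abs(proj(s,[X])[0]-pa).max().round(2), "top@.1",atz(t,pb,.1)[:2])
C={"riser":(.07,[(508,250),(545,250),(545,370),(505,370)]),"leg":(.07,[(490,275),(503,272),(502,391),(486,391)]),
"board":(.024,[(535,371),(592,367),(684,362),(687,411),(632,413),(537,418)]),"crate":(.045,[(570,258),(693,255),(697,334),(573,341)]),
"trivet":(.006,[(315,386),(420,377),(425,436),(320,445)]),"egg":(.03,[(245,373)]),"spoon":(.01,[(183,335),(184,422)]),"mug":(.09,[(555,213)]),"dish":(.03,[(403,203)])}
for k,(z,pts) in C.items(): print(k,[atz(t,np.array(q)/S,z)[:2].round(3).tolist() for q in pts])
C={"riser":(.07,[(277,240),(373,204),(390,215),(292,258)]),"leg":(.07,[(412,221),(416,226)]),"board":(.024,[(306,137),(335,130),(411,193),(381,212)]),"trivet":(.006,[(485,265),(555,327),(515,361),(442,293)]),"crate":(.045,[(219,175),(277,142),(332,201),(269,236)])}
for k,(z,pts) in C.items(): print("sc",k,[atz(s,np.array(q)/S,z)[:2].round(3).tolist() for q in pts])
c=t["color"][150:290,190:460]; cv2.imwrite("pics/z1.png",cv2.resize(c,(800,415),interpolation=cv2.INTER_CUBIC))
E
python3 m1.py
```

```text
jar [ 26  21 366] [ 24  22 404] [ 0.5946 -0.0185  0.0481] res 1.22 top@.1 [ 0.5925 -0.0178]
c1 [ 23  19 333] [ 21  21 341] [0.6035 0.2383 0.2154] res 11.96 top@.1 [0.6354 0.2422]
c2 [ 24  21 400] [ 22  22 361] [ 0.5624  0.216  -0.036 ] res 12.87 top@.1 [0.5311 0.214 ]
c3 [ 25  23 435] [ 25  24 424] [0.5417 0.3712 0.1031] res 1.61 top@.1 [0.5394 0.3748]
white [ 26  24 528] [ 23  23 411] [0.6571 0.354  0.1152] res 1.09 top@.1 [0.6611 0.3569]
c1b [ 24  21 400] [ 21  21 341] [0.6358 0.2423 0.0985] res 0.16 top@.1 [0.6354 0.2422]
c2b [ 23  19 333] [ 22  22 361] [0.5318 0.2134 0.1001] res 0.35 top@.1 [0.5311 0.214 ]
riser [[0.671, -0.151], [0.669, -0.216], [0.462, -0.208], [0.464, -0.139]]
leg [[0.628, -0.118], [0.632, -0.141], [0.428, -0.133], [0.429, -0.105]]
board [[0.459, -0.2], [0.463, -0.304], [0.467, -0.476], [0.378, -0.479], [0.378, -0.375], [0.375, -0.201]]
crate [[0.658, -0.266], [0.66, -0.494], [0.517, -0.494], [0.511, -0.265]]
trivet [[0.441, 0.195], [0.453, 0.005], [0.347, -0.002], [0.334, 0.188]]
egg [[0.467, 0.317]]
spoon [[0.538, 0.436], [0.379, 0.436]]
mug [[0.73, -0.231]]
dish [[0.767, 0.028]]
sc riser [[0.665, -0.216], [0.471, -0.194], [0.46, -0.153], [0.662, -0.164]]
sc leg [[0.435, -0.117], [0.436, -0.103]]
sc board [[0.457, -0.486], [0.392, -0.47], [0.366, -0.215], [0.446, -0.205]]
sc trivet [[0.349, 0.004], [0.333, 0.183], [0.438, 0.196], [0.456, 0.011]]
sc crate [[0.673, -0.462], [0.527, -0.484], [0.52, -0.267], [0.665, -0.255]]
```

View pics/z1.png

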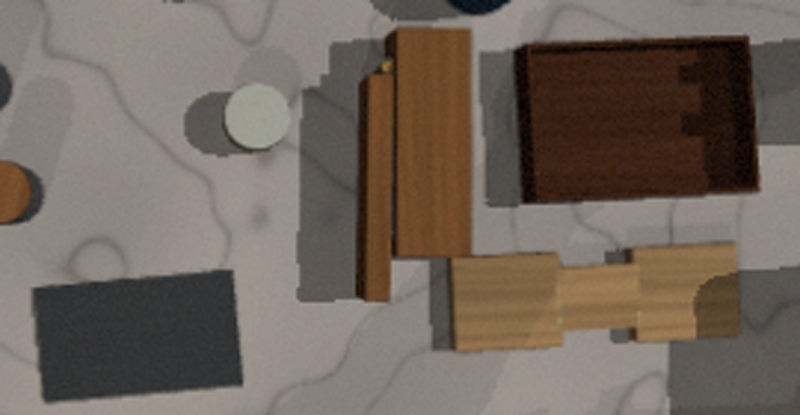

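```bash
cat > m2.py <<'E'
from h import *
np.set_printoptions(precision=4,suppress=True)
t=robot.capture("top")
C={"riser":(.07,[(396,28),(471,29),(471,257),(395,257)]),"leg":(.07,[(362,76),(391,77),(390,300),(362,300)]),"hinge":(.07,[(387,67)]),
"board":(.024,[(451,256),(557,253),(735,243),(739,334),(562,345),(455,350)]),"waist":(.024,[(558,266),(632,263),(634,328),(561,331)]),"crate":(.045,[(520,44),(748,37),(758,189),(525,202)]),
"trivet":(.006,[(33,289),(232,270),(243,385),(45,402)])}
for k,(z,pts) in C.items():
    P=np.array([atz(t,np.array(q)/2.963+[190,150],z)[:2] for q in pts])
    print(k,P.round(3).tolist(), "mean",P.mean(0), cv2.minAreaRect((P*1000).astype(np.float32)))
E
python3 m2.py
```

```text
riser [[0.672, -0.147], [0.67, -0.216], [0.462, -0.208], [0.464, -0.139]] mean [ 0.567  -0.1778] ((566.929443359375, -177.77655029296875), (69.21044921875, 208.74363708496094), 87.8003921508789)
leg [[0.629, -0.114], [0.627, -0.141], [0.425, -0.134], [0.426, -0.108]] mean [ 0.5269 -0.1243] ((526.982177734375, -124.5955581665039), (26.508403778076172, 202.59609985351562), 88.22710418701172)
hinge [[0.636, -0.138]] mean [ 0.6364 -0.1376] ((636.4066162109375, -137.62535095214844), (0.0, 0.0), 0.0)
board [[0.462, -0.2], [0.462, -0.302], [0.466, -0.477], [0.379, -0.478], [0.375, -0.303], [0.374, -0.201]] mean [ 0.4197 -0.3268] ((419.85406494140625, -339.16204833984375), (88.42794036865234, 277.6867370605469), 0.8436254262924194)
waist [[0.45, -0.302], [0.45, -0.374], [0.389, -0.374], [0.388, -0.303]] mean [ 0.4192 -0.3382] ((419.18011474609375, -338.36932373046875), (61.62733459472656, 72.12149047851562), 0.4982004165649414)
crate [[0.659, -0.268], [0.662, -0.491], [0.517, -0.493], [0.511, -0.267]] mean [ 0.5871 -0.3798] ((586.4108276367188, -379.047119140625), (147.99398803710938, 226.9129638671875), 0.8276227712631226)
trivet [[0.439, 0.196], [0.453, 0.006], [0.344, -0.002], [0.332, 0.187]] mean [0.3922 0.0969] ((391.8250427246094, 97.20769500732422), (109.48114776611328, 190.5244140625), 4.228317737579346)
```

{"op": "step_arm", "data": {"plan": [[0,0,-1,0,0,-8.45],[0,0,-1,0,0,-8.45],[0,0,-1,0,0,-8.45],[0,0,-1,0,0,-8.45],[0,0,0,0,0,-8.45],[0,0,0,0,0,-8.45],[0,0,0,0,0,-8.45],[0,0,0,0,0,-8.45]], "gripper": 8.7, "newtons": 20}}

```text
clock: 2.45
eef_pos: [0.2381, -0.5779, 0.2626]
tcp_rot: [0.0, 0.705, 0.709, -0.0]
wrist_force: [-0.3, 0.5, -0.6]
grip_width: 0.0874
gripper_force: 0.0
```

{"op": "step_arm", "data": {"plan": [[2.8,1.8,0,0,0,0],[2.8,1.8,0,0,0,0],[2.8,1.8,0,0,0,0],[2.8,1.8,0,0,0,0],[2.8,1.8,0,0,0,0],[2.8,1.8,0,0,0,0],[2.8,1.8,0,0,0,0],[2.8,1.8,0,0,0,0],[2.8,1.8,0,0,0,0],[2.8,1.8,0,0,0,0],[2.8,1.8,0,0,0,0],[2.8,1.8,0,0,0,0],[2.8,1.8,0,0,0,0],[2.8,1.8,0,0,0,0],[2.8,1.8,0,0,0,0],[2.8,1.8,0,0,0,0],[2.8,1.8,0,0,0,0],[2.8,1.8,0,0,0,0],[2.8,1.8,0,0,0,0],[2.8,1.5,0,0,0,0]]}}

```text
clock: 4.45
eef_pos: [0.5959, -0.0169, 0.2625]
tcp_rot: [0.0, 0.707, 0.707, 0.0]
wrist_force: [-0.3, 1.0, 0.1]
grip_width: 0.087
gripper_force: 0.0
```

```bash
python3 - <<'E'
from h import *
for n in("scene","top"):
    p=robot.capture(n)
    for q in robot.search_frame("jar",p)[:2]: print(n,q["pixel"],round(q["p"],2),atz(p,q["pixel"],.03).round(3))
    cv2.imwrite(f"pics/j_{n}.png",p["color"])
E
```

```text
scene [233.2, 201.3] 0.79 [ 0.607 -0.014  0.03 ]
top [180.1, 177.5] 0.57 [0.637 0.249 0.03 ]
```

{"op": "step_arm", "data": {"plan": [[0,0,3,0,0,0],[0,0,3,0,0,0],[0,0,3,0,0,0],[0,0,3,0,0,0],[0,0,3,0,0,0],[0,0,2.5,0,0,0],[0,0,2.5,0,0,0],[0,0,2,0,0,0],[0,0,1.5,0,0,0],[0,0,1,0,0,0],[0,0,0.8,0,0,0],[0,0,0.7,0,0,0],[0,0,0,0,0,0]]}}

```text
clock: 5.95
eef_pos: [0.595, -0.0181, 0.0021]
tcp_rot: [-0.0, 0.707, 0.707, -0.0]
wrist_force: [0.1, 0.4, -0.6]
grip_width: 0.0871
gripper_force: 0.0
```

{"op": "step_arm", "data": {"plan": [[0,0,0,0,0,0],[0,0,0,0,0,0],[0,0,0,0,0,0],[0,0,0,0,0,0],[0,0,0,0,0,0],[0,0,0,0,0,0]], "gripper": 4.5}}

```text
clock: 6.55
eef_pos: [0.5956, -0.018, 0.0029]
tcp_rot: [0.0, 0.707, 0.707, 0.0]
wrist_force: [1.0, 0.5, 3.1]
grip_width: 0.0617
gripper_force: 20.0
```

{"op": "step_arm", "data": {"plan": [[0,0,-2,0,0,0],[0,0,-2,0,0,0],[0,0,-2,0,0,0],[0,0,-2,0,0,0],[1,-1.8,0,0,0,0],[1,-1.8,0,0,0,0],[1,-1.8,0,0,0,0],[1,-1.8,0,0,0,0],[1,-1.8,0,0,0,0],[1,-1.8,0,0,0,0],[1,-1.8,0,0,0,0],[1,-1.8,0,0,0,0],[1,-1.8,0,0,0,0],[1,-1.8,0,0,0,0],[0,0,2,0,0,0],[0,0,2,0,0,0],[0,0,1.5,0,0,0],[0,0,1,0,0,0],[0,0,0,0,0,0]]}}

```text
clock: 8.45
eef_pos: [0.414, 0.0819, 0.0164]
tcp_rot: [-0.001, 0.707, 0.707, -0.001]
wrist_force: [0.4, -0.3, -3.4]
grip_width: 0.0616
gripper_force: 20.0
```

{"op": "step_arm", "data": {"plan": [[0,0,0.3,0,0,0],[0,0,0.3,0,0,0],[0,0,0.2,0,0,0],[0,0,0,0,0,0]]}}

```text
clock: 8.85
eef_pos: [0.4152, 0.082, 0.0095]
tcp_rot: [0.0, 0.707, 0.707, -0.0]
wrist_force: [-0.3, 0.3, -2.8]
grip_width: 0.0618
gripper_force: 20.0
```

{"op": "step_arm", "data": {"plan": [[0,0,0.1,0,0,0],[0,0,0.1,0,0,0],[0,0,0,0,0,0]]}}

```text
clock: 9.15
eef_pos: [0.4154, 0.0821, 0.0086]
tcp_rot: [0.0, 0.707, 0.707, -0.0]
wrist_force: [-8.5, -0.8, 19.1]
grip_width: 0.0613
gripper_force: 20.0
```

{"op": "step_arm", "data": {"plan": [[0,0,0,0,0,0],[0,0,0,0,0,0],[0,0,0,0,0,0],[0,0,-1,0,0,0],[0,0,-2,0,0,0],[0,0,-3,0,0,0],[0,0,-3,0,0,0],[0,0,-2,0,0,0]], "gripper": 8.5}}

```text
clock: 9.95
eef_pos: [0.4158, 0.0826, 0.1201]
tcp_rot: [0.001, 0.707, 0.707, 0.001]
wrist_force: [0.1, 0.9, -1.1]
grip_width: 0.085
gripper_force: 0.0
```

{"op": "step_arm", "data": {"plan": [[-2.5,0.3,0,0,0,0],[-2.5,0.3,0,0,0,0],[-2.5,0.3,0,0,0,0],[-2.5,0.3,0,0,0,0],[-2.5,0.3,0,0,0,0],[-2.5,0.3,0,0,0,0],[-2.5,0.3,0,0,0,0],[-2.5,0.3,0,0,0,0],[-2.5,0,0,0,0,0],[-2.2,0,0,0,0,0],[0,0,0,0,0,0]], "gripper": 0}}

```text
clock: 11.05
eef_pos: [0.4389, -0.1677, 0.1181]
tcp_rot: [0.0, 0.709, 0.706, 0.0]
wrist_force: [-1.4, 0.3, 0.5]
grip_width: 0.0056
gripper_force: 0.0
```

```bash
python3 - <<'E'
from h import *
print(robot.get_obs()["grip_width"])
for n in("scene","top"):
    p=robot.capture(n)
    for q in robot.search_frame("jar",p)[:2]: print(n,q["pixel"],round(q["p"],2),atz(p,q["pixel"],.03).round(3))
    cv2.imwrite(f"pics/j_{n}.png",cv2.resize(p["color"],(800,600)))
E
```

```text
0.005632141437398171
scene [311.0, 196.3] 0.59 [0.421 0.092 0.03 ]
top [240.8, 255.9] 0.67 [0.415 0.084 0.03 ]
top [156.8, 238.1] 0.5 [0.469 0.317 0.03 ]
```

View pics/j_scene.png

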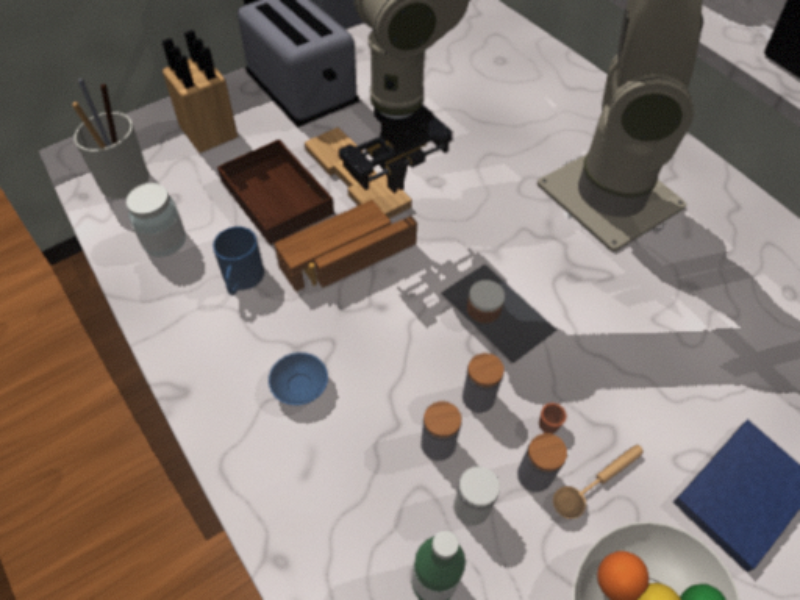

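Jar stands upright on the trivet (486,300). Next is the leg swing path.

```bash
python3 - <<'E'
import numpy as np
H=np.array([.639,-.131]); prev=np.array([.439,-.1677])
for th in range(0,96,6):
    a=np.radians(177.8-th); u=np.array([np.cos(a),np.sin(a)]); n=np.array([-u[1],u[0]])
    off=.012+abs(n[0])*.015+abs(n[1])*.0095
    P=H+(.198-.012*th/90)*u+off*n; d=(P-prev)*100
    print(th,P.round(4),"tool",[round(d[1],1),round(d[0],1)]); prev=prev+np.round(d,1)/100
E
```

```text
0 [ 0.4403 -0.1455] tool [np.float64(2.2), np.float64(0.1)]
6 [ 0.4405 -0.1262] tool [np.float64(2.0), np.float64(0.0)]
12 [ 0.4425 -0.107 ] tool [np.float64(1.9), np.float64(0.2)]
18 [ 0.4464 -0.0879] tool [np.float64(1.9), np.float64(0.4)]
24 [ 0.4522 -0.0694] tool [np.float64(1.8), np.float64(0.6)]
30 [ 0.4599 -0.0513] tool [np.float64(1.8), np.float64(0.8)]
36 [ 0.4694 -0.0341] tool [np.float64(1.8), np.float64(0.9)]
42 [ 0.4807 -0.0178] tool [np.float64(1.6), np.float64(1.2)]
48 [ 0.4936 -0.0027] tool [np.float64(1.5), np.float64(1.3)]
54 [0.5081 0.011 ] tool [np.float64(1.4), np.float64(1.4)]
60 [0.5241 0.0232] tool [np.float64(1.2), np.float64(1.6)]
66 [0.5414 0.0337] tool [np.float64(1.0), np.float64(1.7)]
72 [0.5598 0.0424] tool [np.float64(0.9), np.float64(1.9)]
78 [0.5791 0.049 ] tool [np.float64(0.7), np.float64(1.9)]
84 [0.5991 0.0536] tool [np.float64(0.4), np.float64(2.0)]
90 [0.6188 0.0559] tool [np.float64(0.3), np.float64(2.0)]
```

{"op": "step_arm", "data": {"plan": [[0,0.3,2,0,0,0],[0,0,2,0,0,0],[0,0,2,0,0,0],[0,0,1.5,0,0,0],[0,0,0.3,0,0,0]]}}

```text
clock: 11.75
eef_pos: [0.4413, -0.1636, 0.0383]
tcp_rot: [-0.001, 0.707, 0.708, -0.0]
wrist_force: [0.9, 0.5, 1.1]
grip_width: 0.0006
gripper_force: 0.0
```

{"op": "step_arm", "data": {"plan": [[2,0,0,0,0,0],[2,0,0,0,0,0],[1.9,0.2,0,0,0,0],[0,0,0,0,0,0]]}}

```text
clock: 12.15
eef_pos: [0.445, -0.1035, 0.0405]
tcp_rot: [0.0, 0.706, 0.708, 0.001]
wrist_force: [0.3, -0.7, -0.4]
grip_width: 0.0003
gripper_force: 0.0
```

{"op": "step_arm", "data": {"plan": [[1.9,0.3,0,0,0,0],[1.8,0.6,0,0,0,0],[1.8,0.8,0,0,0,0],[1.8,0.9,0,0,0,0],[1.6,1.2,0,0,0,0],[1.5,1.3,0,0,0,0],[1.4,1.4,0,0,0,0],[1.2,1.6,0,0,0,0],[1,1.7,0,0,0,0],[0.9,1.9,0,0,0,0],[0,0,0,0,0,0]]}}

```text
clock: 13.25
eef_pos: [0.563, 0.0435, 0.04]
tcp_rot: [0.0, 0.707, 0.707, 0.001]
wrist_force: [0.1, -0.5, 0.0]
grip_width: -0.0001
gripper_force: 0.0
```

{"op": "step_arm", "data": {"plan": [[0.7,1.9,0,0,0,0],[0.4,1.5,0,0,0,0],[0,1,0,0,0,0],[0,0.6,0,0,0,0],[0,0,0,0,0,0]]}}

```text
clock: 13.75
eef_pos: [0.6088, 0.054, 0.0391]
tcp_rot: [-0.002, 0.707, 0.707, -0.002]
wrist_force: [-10.8, 0.5, 5.8]
grip_width: 0.0006
gripper_force: 5.8
```

{"op": "step_arm", "data": {"plan": [[0,0.2,0,0,0,0],[0,0,0,0,0,0]]}}

```text
clock: 13.95
eef_pos: [0.609, 0.0539, 0.039]
tcp_rot: [-0.003, 0.707, 0.707, -0.003]
wrist_force: [-19.9, 0.3, 11.7]
grip_width: 0.0003
gripper_force: 10.5
```

{"op": "step_arm", "data": {"plan": [[0,-2,0,0,0,0],[0,-2,0,0,0,0],[0,0,-3,0,0,0],[0,0,-3,0,0,0],[0,0,-3,0,0,0],[0,0,-1,0,0,0],[-2.5,-1,0,0,0,0],[-2.5,-1,0,0,0,0],[-2.5,-1,0,0,0,0],[-2.5,-1,0,0,0,0],[-2.5,-1,0,0,0,0],[-2.5,-1,0,0,0,0],[-2.5,-1,0,0,0,0],[-2.5,-1,0,0,0,0],[-2.5,-1,0,0,0,0],[-2.5,-1,0,0,0,0],[-2.5,-1,0,0,0,0],[-2.5,-1,0,0,0,0],[-2.5,-1,0,0,0,0],[-2.5,-1,0,0,0,0]]}}

```text
clock: 15.95
eef_pos: [0.4319, -0.2971, 0.1391]
tcp_rot: [-0.0, 0.707, 0.707, -0.0]
wrist_force: [-0.3, -0.9, 0.5]
grip_width: 0.0005
gripper_force: 0.0
```

{"op": "step_arm", "data": {"plan": [[-2.2,-0.9,0,0,0,0],[-2,-0.5,0,0,0,0],[0,0,0,0,0,0]], "gripper": 8.5}}

```text
clock: 16.25
eef_pos: [0.4169, -0.341, 0.1389]
tcp_rot: [-0.0, 0.709, 0.705, -0.001]
wrist_force: [0.1, -0.3, -0.3]
grip_width: 0.017
gripper_force: 0.0
```

```bash
python3 - <<'E'
from h import *
print(robot.get_obs()["eef_pos"])
p=robot.capture("top")
for n in ("jar","shelf_mid","leg_hinge","leg_tip","board"):
    for q in robot.search_frame(n,p)[:2]: print(n,q["pixel"],round(q["p"],2),atz(p,q["pixel"],.07).round(3))
cv2.imwrite("pics/l1.png",cv2.resize(p["color"][100:340,180:500],(800,600),interpolation=cv2.INTER_CUBIC))
E
```

```text
[ 0.41694458 -0.34098395  0.13891847]
jar [240.5, 255.4] 0.65 [0.42  0.083 0.07 ]
shelf_mid [331.2, 180.9] 0.84 [ 0.613 -0.166  0.07 ]
leg_hinge [328.2, 181.3] 0.92 [ 0.612 -0.157  0.07 ]
leg_tip [280.0, 176.5] 0.94 [ 0.628 -0.028  0.07 ]
```

View pics/l1.png

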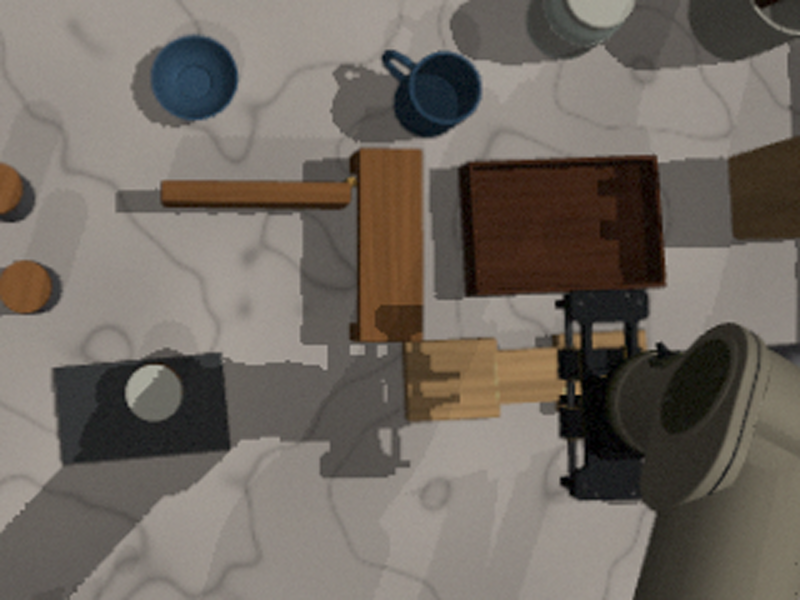

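```bash
python3 - <<'E'
from h import *
p=robot.capture("top")
for q in [(161,194),(351,193),(160,182),(162,206)]: print(atz(p,np.array(q)/2.5+[180,100],.07).round(4))
E
```

```text
[0.6274 0.0682 0.07  ]
[ 0.624  -0.1366  0.07  ]
[0.6404 0.069  0.07  ]
[0.6144 0.0673 0.07  ]
```

{"op": "step_arm", "data": {"plan": [[0.2,0.3,2,0,0,0],[0,0,3,0,0,0],[0,0,3,0,0,0],[0,0,2.5,0,0,0],[0,0,1.5,0,0,0],[0,0,0.8,0,0,0],[0,0,0.4,0,0,0],[0,0,0,0,0,0]], "gripper": 8.5}}

```text
clock: 17.4
eef_pos: [0.4225, -0.336, 0.0079]
tcp_rot: [0.0, 0.707, 0.707, 0.0]
wrist_force: [-0.5, -0.6, 0.3]
grip_width: 0.085
gripper_force: 0.0
```

{"op": "step_arm", "data": {"plan": [[0,0,0,0,0,0],[0,0,0,0,0,0],[0,0,0,0,0,0],[0,0,0,0,0,0],[0,0,0,0,0,0],[0,0,0,0,0,0]], "gripper": 4.5, "newtons": 35}}

```text
clock: 18.0
eef_pos: [0.4219, -0.3362, 0.0079]
tcp_rot: [0.0, 0.707, 0.707, -0.0]
wrist_force: [-3.8, -0.3, 5.7]
grip_width: 0.06
gripper_force: 35.0
```

{"op": "step_arm", "data": {"plan": [[0,0,-2,0,0,0],[0,0,-3,0,0,0],[0,0,-3,0,0,0],[0,0,-3,0,0,0],[0,0,-3,0,0,0],[0,0,-2,0,0,2.3],[0,0,0,0,0,0]]}}

```text
clock: 18.7
eef_pos: [0.4234, -0.3366, 0.1699]
tcp_rot: [0.002, 0.722, 0.692, 0.0]
wrist_force: [0.4, 0.7, -3.0]
grip_width: 0.06
gripper_force: 34.8
```

{"op": "step_arm", "data": {"plan": [[2,1.5,0,0,0,0],[2,1.5,0,0,0,0],[2,1.5,0,0,0,0],[2,1.5,0,0,0,0],[2,1.5,0,0,0,0],[2,1.5,0,0,0,0],[2,1.5,0,0,0,0],[2,1.5,0,0,0,0],[2,1.5,0,0,0,0],[2,1.5,0,0,0,0],[2,1.5,0,0,0,0],[2,1.5,0,0,0,0],[2,1.5,0,0,0,0],[0,0,0,0,0,0]]}}

```text
clock: 20.1
eef_pos: [0.6281, -0.0793, 0.1651]
tcp_rot: [-0.002, 0.719, 0.695, 0.001]
wrist_force: [-0.3, 0.8, -3.5]
grip_width: 0.0599
gripper_force: 34.8
```

{"op": "step_arm", "data": {"plan": [[0.6,-0.1,1,0,0,0],[0,0,2,0,0,0],[0,0,2,0,0,0],[0,0,1.5,0,0,0],[0,0,1,0,0,0],[0,0,0.5,0,0,0],[0,0,0,0,0,0],[0,0,0,0,0,0]]}}

```text
clock: 20.9
eef_pos: [0.6271, -0.078, 0.0883]
tcp_rot: [0.0, 0.721, 0.693, 0.0]
wrist_force: [-0.5, 0.5, -3.3]
grip_width: 0.0596
gripper_force: 34.8
```

{"op": "step_arm", "data": {"plan": [[0,0,0.3,0,0,0],[0,0,0.3,0,0,0],[0,0,0.2,0,0,0],[0,0,0,0,0,0]]}}

```text
clock: 21.3
eef_pos: [0.6265, -0.078, 0.0792]
tcp_rot: [-0.0, 0.721, 0.693, -0.0]
wrist_force: [-0.3, 0.6, -2.9]
grip_width: 0.0598
gripper_force: 34.8
```

{"op": "step_arm", "data": {"plan": [[0.3,0,0,0,0,0],[0,0,0.2,0,0,0],[0,0,0.1,0,0,0],[0,0,0,0,0,0]]}}

```text
clock: 21.7
eef_pos: [0.6272, -0.0742, 0.0779]
tcp_rot: [0.0, 0.721, 0.693, 0.0]
wrist_force: [-4.4, 0.6, 7.4]
grip_width: 0.0597
gripper_force: 34.8
```

{"op": "step_arm", "data": {"plan": [[0,0,0,0,0,0],[0,0,0,0,0,0],[0,0,0,0,0,0],[0,0,0,0,0,0],[0,0,-2,0,0,0],[0,0,-2,0,0,0],[0,0,-3,0,0,0],[0,0,-3,0,0,0],[0,0,-2,0,0,0]], "gripper": 8}}

```text
clock: 22.6
eef_pos: [0.6274, -0.0749, 0.1989]
tcp_rot: [0.001, 0.721, 0.693, 0.001]
wrist_force: [0.3, 1.2, -0.3]
grip_width: 0.0804
gripper_force: 0.0
```

{"op": "step_arm", "data": {"plan": [[0,0,0,0,0,-2.3],[2.5,-0.8,0,0,0,0],[2.5,-0.8,0,0,0,0],[2.5,-0.8,0,0,0,0],[2.5,-0.8,0,0,0,0],[2.5,-0.8,0,0,0,0],[2.5,-0.8,0,0,0,0],[2.5,-0.8,0,0,0,0],[2.5,-0.8,0,0,0,0],[2.5,-0.8,0,0,0,0],[2.5,-0.8,0,0,0,0],[2.5,-0.8,0,0,0,0],[1.3,-0.8,0,0,0,0],[0,0,0,0,0,0],[0,0,0,0,0,0]], "gripper": 8.6}}

```text
clock: 24.1
eef_pos: [0.5313, 0.2119, 0.1965]
tcp_rot: [0.0, 0.707, 0.707, -0.0]
wrist_force: [0.6, -1.4, -0.5]
grip_width: 0.0861
gripper_force: 0.0
```

```bash
cat > chk.py <<'E'
from h import *
import sys
print(robot.get_obs()["eef_pos"].round(4))
s=robot.capture("scene");t=robot.capture("top")
for n,p in(("s",s),("t",t)):
    for th,z in(("canister_a",.05),("jar",.03),("board",.094)):
        for q in robot.search_frame(th,p)[:5]: print(n,th,q["pixel"],round(q["p"],2),atz(p,q["pixel"],z).round(3)[:2])
if len(sys.argv)>1:
    for n,p in(("s",s),("t",t)): cv2.imwrite(f"pics/{sys.argv[1]}{n}.png",cv2.resize(p["color"],(800,600),interpolation=cv2.INTER_CUBIC))
E
python3 chk.py k1
```

```text
[0.5313 0.2119 0.1965]
s canister_a [303.1, 315.8] 0.96 [0.653 0.348]
s canister_a [310.5, 242.3] 0.87 [0.522 0.21 ]
s canister_a [281.3, 272.9] 0.73 [0.631 0.235]
s canister_a [152.8, 164.6] 0.35 [ 0.736 -0.236]
s jar [308.9, 194.6] 0.58 [0.423 0.084]
s jar [229.2, 151.3] 0.52 [ 0.52  -0.172]
s jar [149.1, 164.8] 0.4 [ 0.742 -0.259]
s board [212.0, 182.0] 0.74 [ 0.643 -0.058]
t canister_a [134.3, 167.2] 0.71 [0.666 0.374]
t canister_a [199.3, 213.6] 0.62 [0.534 0.194]
t jar [242.4, 255.7] 0.66 [0.416 0.079]
t board [295.6, 175.6] 0.87 [ 0.627 -0.067]
```

View pics/k1s.png

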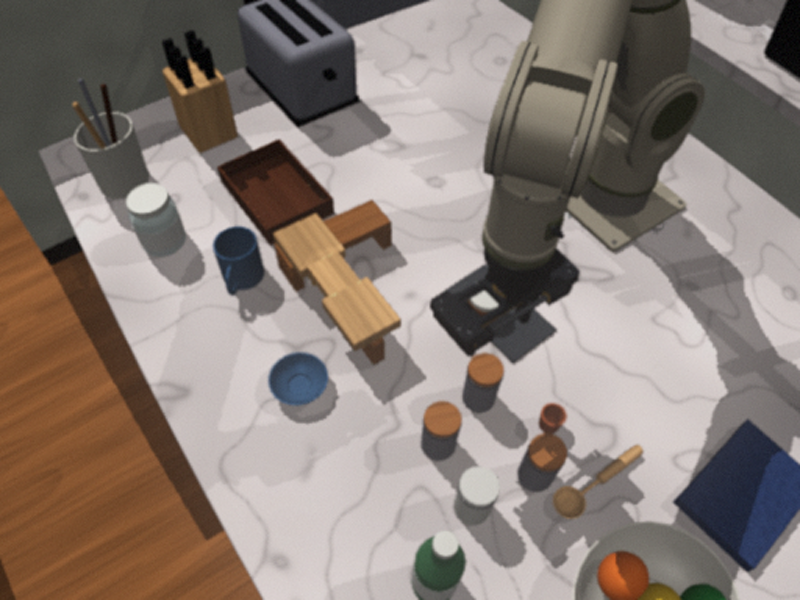

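View pics/k1t.png

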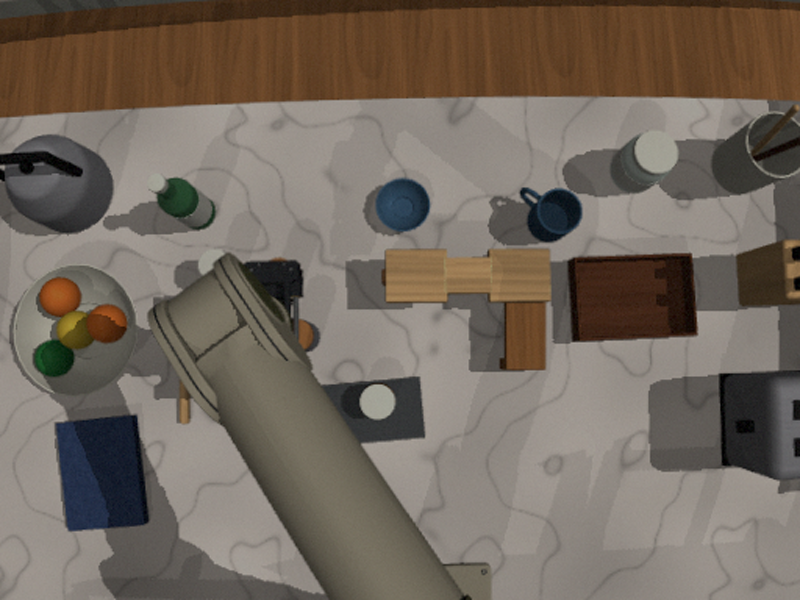

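Board lies level across riser and leg (top view (386–550, 250–302)). Jar is still on the trivet at (378,402). Now the first canister.

{"op": "step_arm", "data": {"plan": [[0.2,0,2,0,0,0],[0,0,3,0,0,0],[0,0,3,0,0,0],[0,0,2.5,0,0,0],[0,0,1.5,0,0,0],[0,0,1,0,0,0],[0,0,0.6,0,0,0],[0,0,0,0,0,0]]}}

```text
clock: 25.3
eef_pos: [0.531, 0.2151, 0.0606]
tcp_rot: [0.0, 0.707, 0.707, 0.0]
wrist_force: [-0.3, -0.8, 0.7]
grip_width: 0.0859
gripper_force: 0.0
```

{"op": "step_arm", "data": {"plan": [[0,0,0,0,0,0],[0,0,0,0,0,0],[0,0,0,0,0,0],[0,0,0,0,0,0],[0,0,0,0,0,0],[0,0,0,0,0,0]], "gripper": 4, "newtons": 25}}

```text
clock: 25.9
eef_pos: [0.5311, 0.2151, 0.0608]
tcp_rot: [0.0, 0.707, 0.707, 0.0]
wrist_force: [0.3, -0.3, 0.5]
grip_width: 0.0552
gripper_force: 25.0
```

{"op": "step_arm", "data": {"plan": [[0,0,-0.5,0,0,0],[0,0,-1,0,0,0],[0,0,-2,0,0,0],[0,0,-3,0,0,0],[0,0,-3,0,0,0],[0,0,-3,0,0,0],[0,0,-2,0,0,0],[0,0,0,0,0,0],[0,0,0,0,0,0],[0,0,0,0,0,0]]}}

```text
clock: 26.9
eef_pos: [0.5301, 0.2146, 0.204]
tcp_rot: [-0.0, 0.707, 0.707, -0.001]
wrist_force: [0.3, 0.1, -5.1]
grip_width: 0.0555
gripper_force: 25.0
```

```bash
python3 - <<'E'
from h import *
w=[]
for i in range(6):
    o=robot.get_obs(); w.append(o["wrist_force"]); robot.capture("top")
print(o["eef_pos"],o["grip_width"],np.mean(w,0),np.std(w,0))
E
```

```text
[0.53060957 0.21493609 0.20484184] 0.0552944049197993 [-0.2323082   0.11494335 -4.45610862] [0.57701081 0.47601168 0.43637979]
```

{"op": "step_arm", "data": {"plan": [[-2,0.5,0,0,0,0],[-2,0.5,0,0,0,0],[-2,0.5,0,0,0,0],[-2,0.5,0,0,0,0],[-2,0.5,0,0,0,0],[-2,0.5,0,0,0,0],[-2,0.5,0,0,0,0],[-2,0.5,0,0,0,0],[-2,0.5,0,0,0,0],[-2,0.5,0,0,0,0],[-2,0.5,0,0,0,0],[-2,0.5,0,0,0,0],[-2,0.5,0,0,0,0],[-2,0.5,0,0,0,0],[-2,0.5,0,0,0,0],[-2,0.5,0,0,0,0],[-2,0.5,0,0,0,0],[-2,0.5,0,0,0,0],[-2,0.3,0,0,0,0],[0,0,0,0,0,0]]}}

```text
clock: 29.2
eef_pos: [0.6236, -0.1698, 0.205]
tcp_rot: [0.0, 0.709, 0.705, -0.001]
wrist_force: [-0.2, -0.2, -4.5]
grip_width: 0.0554
gripper_force: 25.0
```

{"op": "step_arm", "data": {"plan": [[0,0,1.5,0,0,0],[0,0,1.5,0,0,0],[0,0,1,0,0,0],[0,0,0.5,0,0,0],[0,0,0,0,0,0],[0,0,0,0,0,0]]}}

```text
clock: 29.8
eef_pos: [0.6241, -0.1648, 0.1609]
tcp_rot: [0.0, 0.707, 0.707, 0.0]
wrist_force: [0.4, -0.3, -3.8]
grip_width: 0.0553
gripper_force: 25.0
```

Lower gently until contact, release, and rise.

{"op": "step_arm", "data": {"plan": [[0,0,0.2,0,0,0],[0,0,0.2,0,0,0],[0,0,0.1,0,0,0],[0,0,0,0,0,0]]}}

```text
clock: 30.2
eef_pos: [0.6237, -0.165, 0.1554]
tcp_rot: [-0.0, 0.707, 0.707, -0.0]
wrist_force: [-0.6, -0.5, -4.3]
grip_width: 0.0555
gripper_force: 25.0
```

{"op": "step_arm", "data": {"plan": [[0,0,0.1,0,0,0],[0,0,0,0,0,0],[0,0,0,0,0,0]]}}

```text
clock: 30.5
eef_pos: [0.624, -0.165, 0.1548]
tcp_rot: [0.0, 0.707, 0.707, 0.0]
wrist_force: [-0.1, 0.3, -1.7]
grip_width: 0.0556
gripper_force: 25.0
```

{"op": "step_arm", "data": {"plan": [[0,0,0,0,0,0],[0,0,0,0,0,0],[0,0,0,0,0,0],[0,0,0,0,0,0],[0,0,-1,0,0,0],[0,0,-2,0,0,0],[0,0,-3,0,0,0],[0,0,-3,0,0,0],[0,0,-1,0,0,0]], "gripper": 8.6}}

```text
clock: 31.4
eef_pos: [0.625, -0.1649, 0.259]
tcp_rot: [0.002, 0.707, 0.707, 0.001]
wrist_force: [0.8, 1.1, 0.4]
grip_width: 0.086
gripper_force: 0.0
```

{"op": "step_arm", "data": {"plan": [[2.5,0.1,0,0,0,0],[2.5,0.1,0,0,0,0],[2.5,0.1,0,0,0,0],[2.5,0.1,0,0,0,0],[2.5,0.1,0,0,0,0],[2.5,0.1,0,0,0,0],[2.5,0.1,0,0,0,0],[2.5,0.1,0,0,0,0],[2.5,0.1,0,0,0,0],[2.5,0.1,0,0,0,0],[2.5,0.1,0,0,0,0],[2.5,0.1,0,0,0,0],[2.5,0,0,0,0,0],[2.5,0,0,0,0,0],[2.5,0,0,0,0,0],[2,0,0,0,0,0],[1.2,0,0,0,0,0],[0,0,2,0,0,0],[0,0,2,0,0,0],[0,0,0,0,0,0]]}}

```text
clock: 33.4
eef_pos: [0.6349, 0.2408, 0.2116]
tcp_rot: [-0.001, 0.707, 0.707, -0.002]
wrist_force: [0.6, 0.5, -0.4]
grip_width: 0.086
gripper_force: 0.0
```

```bash
python3 chk.py k2
```

```text
[0.6349 0.2408 0.2116]
s canister_a [281.8, 271.8] 0.97 [0.629 0.234]
s canister_a [344.7, 295.7] 0.74 [0.544 0.365]
s canister_a [196.4, 139.1] 0.72 [ 0.584 -0.252]
s canister_a [229.0, 149.7] 0.7 [ 0.526 -0.162]
s canister_a [169.4, 115.9] 0.6 [ 0.605 -0.387]
s jar [228.8, 148.5] 0.63 [ 0.515 -0.182]
s board [215.9, 188.0] 0.85 [ 0.644 -0.036]
t canister_a [339.6, 170.9] 0.77 [ 0.643 -0.194]
t canister_a [126.4, 211.3] 0.64 [0.544 0.396]
t jar [245.6, 249.9] 0.48 [0.432 0.07 ]
t board [283.8, 177.1] 0.69 [ 0.624 -0.036]
```

View pics/k2s.png

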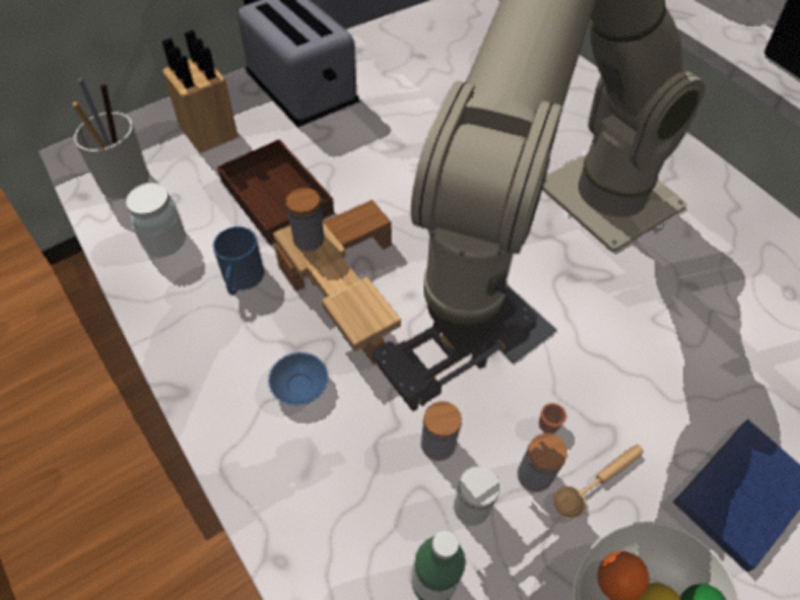

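Canister 1 stands upright on the board's right end (305,220). Continuing with the one at (442,430).

{"op": "step_arm", "data": {"plan": [[0.1,0,2,0,0,0],[0,0,3,0,0,0],[0,0,3,0,0,0],[0,0,3,0,0,0],[0,0,2,0,0,0],[0,0,1.5,0,0,0],[0,0,0.6,0,0,0],[0,0,0,0,0,0]]}}

```text
clock: 34.6
eef_pos: [0.6359, 0.2431, 0.0634]
tcp_rot: [-0.0, 0.707, 0.707, -0.0]
wrist_force: [0.2, -0.1, -0.9]
grip_width: 0.0861
gripper_force: 0.0
```

{"op": "step_arm", "data": {"plan": [[0,0,0,0,0,0],[0,0,0,0,0,0],[0,0,0,0,0,0],[0,0,0,0,0,0],[0,0,0,0,0,0],[0,0,0,0,0,0]], "gripper": 4}}

```text
clock: 35.2
eef_pos: [0.636, 0.2431, 0.0638]
tcp_rot: [0.0, 0.707, 0.707, 0.0]
wrist_force: [-0.6, 0.1, 2.2]
grip_width: 0.0556
gripper_force: 25.0
```

{"op": "step_arm", "data": {"plan": [[0,0,-0.5,0,0,0],[0,0,-1,0,0,0],[0,0,-2,0,0,0],[0,0,-3,0,0,0],[0,0,-3,0,0,0],[0,0,-3,0,0,0],[0,0,-2,0,0,0],[0,0,0,0,0,0],[0,0,0,0,0,0],[0,0,0,0,0,0]]}}

```text
clock: 36.2
eef_pos: [0.6353, 0.2426, 0.2068]
tcp_rot: [-0.0, 0.707, 0.707, -0.001]
wrist_force: [-1.0, 0.0, -2.9]
grip_width: 0.0556
gripper_force: 25.0
```

```bash
cat > w.py <<'E'
from h import *
w=[]
for i in range(6):
    o=robot.get_obs(); w.append(o["wrist_force"]); robot.capture("top")
print(o["eef_pos"],o["grip_width"],np.mean(w,0),np.std(w,0))
E
python3 w.py
```

```text
[0.63562523 0.24288227 0.20771762] 0.05556490324806915 [ 0.0421832   0.24284716 -2.35139163] [0.66935026 0.45661895 0.42147623]
```

{"op": "step_arm", "data": {"plan": [[0,0,-3,0,0,0],[0,0,-3,0,0,0],[0,0,-3,0,0,0],[-3,-0.2,-1,0,0,0],[-3,-0.2,0,0,0,0],[-3,-0.2,0,0,0,0],[-3,-0.2,0,0,0,0],[-3,-0.2,0,0,0,0],[-3,-0.2,0,0,0,0],[-3,-0.2,0,0,0,0],[-3,-0.2,0,0,0,0],[-3,-0.2,0,0,0,0],[-3,-0.2,0,0,0,0],[-3,-0.2,0,0,0,0],[-3,-0.2,0,0,0,0],[-3,-0.2,0,0,0,0],[-3,-0.2,0,0,0,0],[-3,-0.2,0,0,0,0],[-3,-0.2,0,0,0,0],[-3,-0.2,0,0,0,0]]}}

```text
clock: 38.5
eef_pos: [0.6016, -0.2681, 0.3085]
tcp_rot: [0.0, 0.707, 0.707, -0.0]
wrist_force: [-0.1, -0.1, -1.8]
grip_width: 0.0553
gripper_force: 25.0
```

{"op": "step_arm", "data": {"plan": [[-3,-0.3,0,0,0,0],[-3,-0.3,0,0,0,0],[-3,-0.3,0,0,0,0],[-3,-0.3,0,0,0,0],[-2.5,-0.2,0,0,0,0],[-1.8,0,0,0,0,0],[0,0,0,0,0,0],[0,0,0,0,0,0],[0,0,0,0,0,0]]}}

```text
clock: 39.4
eef_pos: [0.5883, -0.4286, 0.3087]
tcp_rot: [-0.0, 0.707, 0.708, 0.0]
wrist_force: [0.5, -0.4, -1.7]
grip_width: 0.0554
gripper_force: 25.0
```

{"op": "step_arm", "data": {"plan": [[0,0,3,0,0,0],[0,0,3,0,0,0],[0,0,3,0,0,0],[0,0,3,0,0,0],[0,0,3,0,0,0],[0,0,3,0,0,0],[0,0,2,0,0,0],[0,0,1.5,0,0,0],[0,0,1,0,0,0],[0,0,0.5,0,0,0],[0,0,0,0,0,0]]}}

```text
clock: 40.5
eef_pos: [0.5879, -0.4298, 0.0787]
tcp_rot: [0.0, 0.707, 0.707, 0.0]
wrist_force: [0.2, 0.2, -1.2]
grip_width: 0.0557
gripper_force: 25.0
```

{"op": "step_arm", "data": {"plan": [[0,0,0.3,0,0,0],[0,0,0.2,0,0,0],[0,0,0.1,0,0,0],[0,0,0,0,0,0],[0,0,0,0,0,0]]}}

```text
clock: 41.0
eef_pos: [0.5878, -0.43, 0.0728]
tcp_rot: [0.0, 0.707, 0.707, 0.0]
wrist_force: [-0.8, -0.2, -2.2]
grip_width: 0.0554
gripper_force: 25.0
```

{"op": "step_arm", "data": {"plan": [[0,0,0.2,0,0,0],[0,0,0.1,0,0,0],[0,0,0,0,0,0]]}}

```text
clock: 41.3
eef_pos: [0.5878, -0.4301, 0.0699]
tcp_rot: [0.0, 0.707, 0.707, -0.0]
wrist_force: [-0.7, 0.9, 1.0]
grip_width: 0.0557
gripper_force: 25.0
```

{"op": "step_arm", "data": {"plan": [[0,0,0,0,0,0],[0,0,0,0,0,0],[0,0,0,0,0,0],[0,0,0,0,0,0],[0,0,-1,0,0,0],[0,0,-2,0,0,0],[0,0,-3,0,0,0],[0,0,-3,0,0,0],[0,0,-3,0,0,0],[0,0,-3,0,0,0],[0,0,-3,0,0,0],[0,0,-1,0,0,0]], "gripper": 8.4}}

```text
clock: 42.5
eef_pos: [0.5887, -0.4303, 0.2645]
tcp_rot: [0.003, 0.707, 0.707, 0.001]
wrist_force: [0.6, -0.1, 0.1]
grip_width: 0.0839
gripper_force: 0.0
```

{"op": "step_arm", "data": {"plan": [[3,-0.2,0,0,0,0],[3,-0.2,0,0,0,0],[3,-0.2,0,0,0,0],[3,-0.2,0,0,0,0],[3,-0.2,0,0,0,0],[3,-0.2,0,0,0,0],[3,-0.2,0,0,0,0],[3,-0.2,0,0,0,0],[3,-0.2,0,0,0,0],[3,-0.2,0,0,0,0],[3,-0.2,0,0,0,0],[3,-0.2,0,0,0,0],[3,-0.2,0,0,0,0],[3,-0.2,0,0,0,0],[3,-0.2,0,0,0,0],[3,-0.2,0,0,0,0],[3,-0.2,0,0,0,0],[3,-0.2,0,0,0,0],[3,-0.2,0,0,0,0],[3,-0.2,0,0,0,0]], "gripper": 8.6}}

```text
clock: 44.5
eef_pos: [0.5475, 0.1711, 0.2595]
tcp_rot: [0.0, 0.707, 0.707, -0.0]
wrist_force: [0.5, 0.4, 0.3]
grip_width: 0.0862
gripper_force: 0.0
```

{"op": "step_arm", "data": {"plan": [[3,-0.1,0,0,0,0],[3,-0.1,0,0,0,0],[3,-0.1,0,0,0,0],[3,-0.1,0,0,0,0],[3,0,0,0,0,0],[2.5,0,0,0,0,0],[1.6,0,0,0,0,0],[1,0,0,0,0,0],[0,0,3,0,0,0],[0,0,3,0,0,0],[0,0,0,0,0,0]]}}

```text
clock: 45.6
eef_pos: [0.5428, 0.3689, 0.1954]
tcp_rot: [-0.0, 0.707, 0.707, -0.003]
wrist_force: [-0.0, -0.6, -0.5]
grip_width: 0.0856
gripper_force: 0.0
```

```bash
python3 chk.py k3
```

```text
[0.5428 0.3689 0.1954]
s canister_a [195.0, 136.4] 0.92 [ 0.582 -0.264]
s canister_a [341.4, 299.3] 0.71 [0.556 0.368]
s canister_a [302.7, 316.6] 0.63 [0.655 0.349]
s canister_a [166.4, 102.1] 0.59 [ 0.584 -0.45 ]
s jar [310.7, 194.5] 0.76 [0.418 0.086]
s jar [342.5, 300.6] 0.51 [0.548 0.368]
s board [215.8, 188.5] 0.64 [ 0.645 -0.034]
s board [192.1, 241.0] 0.19 [0.772 0.066]
t canister_a [425.8, 191.6] 0.97 [ 0.58  -0.435]
t canister_a [340.5, 170.3] 0.97 [ 0.644 -0.196]
t canister_a [134.4, 209.9] 0.77 [0.548 0.374]
t canister_a [144.3, 175.3] 0.62 [0.643 0.346]
t jar [240.4, 255.1] 0.62 [0.418 0.085]
t board [285.3, 176.2] 0.74 [ 0.626 -0.04 ]
```

View pics/k3s.png

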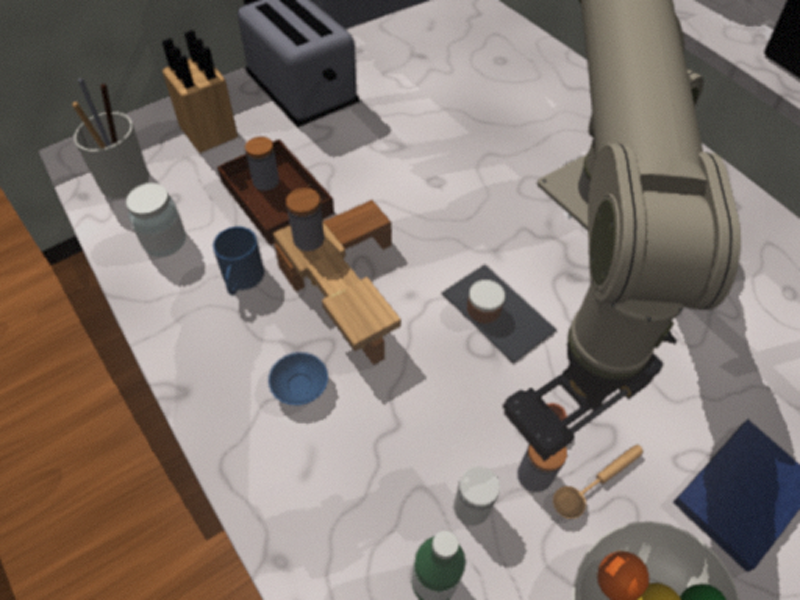

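Canister 2 stands in the crate (262,165). Now the third.

{"op": "step_arm", "data": {"plan": [[0.3,-0.1,2,0,0,0],[0,0,3,0,0,0],[0,0,3,0,0,0],[0,0,2.5,0,0,0],[0,0,1.5,0,0,0],[0,0,0.8,0,0,0],[0,0,0.4,0,0,0],[0,0,0,0,0,0]]}}

```text
clock: 46.8
eef_pos: [0.5432, 0.3743, 0.0681]
tcp_rot: [0.0, 0.707, 0.707, 0.0]
wrist_force: [0.2, -0.9, -0.9]
grip_width: 0.0858
gripper_force: 0.0
```

{"op": "step_arm", "data": {"plan": [[0,0,0,0,0,0],[0,0,0,0,0,0],[0,0,0,0,0,0],[0,0,0,0,0,0],[0,0,0,0,0,0],[0,0,0,0,0,0]], "gripper": 4}}

```text
clock: 47.4
eef_pos: [0.5429, 0.3741, 0.0677]
tcp_rot: [0.0, 0.707, 0.707, 0.0]
wrist_force: [-0.1, -0.3, 0.7]
grip_width: 0.0549
gripper_force: 25.0
```

{"op": "step_arm", "data": {"plan": [[0,0,-0.5,0,0,0],[0,0,-1,0,0,0],[0,0,-2,0,0,0],[0,0,-3,0,0,0],[0,0,-3,0,0,0],[0,0,-3,0,0,0],[0,0,-2,0,0,0],[0,0,0,0,0,0],[0,0,0,0,0,0],[0,0,0,0,0,0]]}}

```text
clock: 48.4
eef_pos: [0.5424, 0.3734, 0.2108]
tcp_rot: [-0.0, 0.707, 0.707, -0.001]
wrist_force: [0.3, -0.2, -4.4]
grip_width: 0.0554
gripper_force: 25.0
```

```bash
python3 w.py
```

```text
[0.54268832 0.3739021  0.21177191] 0.05548692233248953 [ 0.10520577 -0.14774756 -3.46356696] [0.3212735  0.48456598 0.51193165]
```

{"op": "step_arm", "data": {"plan": [[-2.3,0.5,-0.5,0,0,0],[-2.3,0.5,-0.5,0,0,0],[-2.3,0.5,0,0,0,0],[-2.3,0.5,0,0,0,0],[-2.3,0.5,0,0,0,0],[-2.3,0.5,0,0,0,0],[-2.3,0.5,0,0,0,0],[-2.3,0.5,0,0,0,0],[-2.3,0.5,0,0,0,0],[-2.3,0.5,0,0,0,0],[-2.3,0.5,0,0,0,0],[-2.3,0.5,0,0,0,0],[-2.3,0.5,0,0,0,0],[-2.3,0.5,0,0,0,0],[-2.3,0.5,0,0,0,0],[-2.3,0.5,0,0,0,0],[-2.3,0.5,0,0,0,0],[-2.3,0,0,0,0,0],[0,0,0,0,0,0],[0,0,0,0,0,0]]}}

```text
clock: 50.7
eef_pos: [0.6277, -0.0402, 0.2224]
tcp_rot: [-0.0, 0.707, 0.707, 0.0]
wrist_force: [1.2, 0.4, -3.6]
grip_width: 0.0557
gripper_force: 25.0
```

```bash
sed -i 's/range(6)/range(16)/' w.py; python3 w.py
```

```text
[ 0.62783111 -0.03998604  0.22255259] 0.054847595301618174 [-0.05379632  0.18023445 -3.33124175] [0.54583063 0.61718319 0.59492479]
```

About 0.345 kg, so either place passes; it goes on the board.

{"op": "step_arm", "data": {"plan": [[0,0,1.5,0,0,0],[0,0,1.5,0,0,0],[0,0,1.2,0,0,0],[0,0,0.8,0,0,0],[0,0,0.5,0,0,0],[0,0,0,0,0,0],[0,0,0.2,0,0,0],[0,0,0.1,0,0,0],[0,0,0,0,0,0]]}}

```text
clock: 52.4
eef_pos: [0.628, -0.0399, 0.1648]
tcp_rot: [0.0, 0.707, 0.707, 0.0]
wrist_force: [0.2, 0.1, -3.2]
grip_width: 0.0555
gripper_force: 25.0
```

{"op": "step_arm", "data": {"plan": [[0,0,0.1,0,0,0],[0,0,0.1,0,0,0],[0,0,0,0,0,0]]}}

```text
clock: 52.7
eef_pos: [0.6277, -0.04, 0.1624]
tcp_rot: [-0.0, 0.707, 0.707, -0.0]
wrist_force: [-0.2, -0.8, -3.2]
grip_width: 0.0554
gripper_force: 25.0
```

{"op": "step_arm", "data": {"plan": [[0,0,0.1,0,0,0],[0,0,0.05,0,0,0],[0,0,0,0,0,0]]}}

```text
clock: 53.0
eef_pos: [0.6279, -0.0399, 0.1616]
tcp_rot: [0.0, 0.707, 0.707, 0.0]
wrist_force: [-2.5, 0.6, 3.5]
grip_width: 0.0555
gripper_force: 25.0
```

{"op": "step_arm", "data": {"plan": [[0,0,0,0,0,0],[0,0,0,0,0,0],[0,0,0,0,0,0],[0,0,0,0,0,0],[0,0,-1,0,0,0],[0,0,-2,0,0,0],[0,0,-3,0,0,0],[0,0,-3,0,0,0],[0,0,-1,0,0,0],[0,-3,0,0,0,0],[0,-3,0,0,0,0],[0,-3,0,0,0,0],[0,-3,0,0,0,0],[-1,-3,0,0,0,0],[-3,-1,0,0,0,0],[-3,0,0,0,0,0],[-3,0,0,0,0,0],[-3,0,0,0,0,0],[-3,0,0,0,0,0],[0,0,0,0,0,0]], "gripper": 8.6}}

```text
clock: 55.0
eef_pos: [0.4667, -0.2042, 0.2606]
tcp_rot: [-0.0, 0.709, 0.705, -0.001]
wrist_force: [0.4, -1.4, 0.3]
grip_width: 0.0859
gripper_force: 0.0
```

```bash
python3 chk.py k4; python3 - <<'E'
import cv2,numpy as np
a=cv2.imread("pics/k4s.png");b=cv2.imread("pics/k4t.png")
cv2.imwrite("pics/k4.png",np.hstack([a[100:540,150:550],b[150:590,150:550]][:]))
E
```

```text
[ 0.4667 -0.2042  0.2606]
s canister_a [166.9, 102.1] 0.72 [ 0.583 -0.449]
s canister_a [194.3, 140.0] 0.69 [ 0.591 -0.252]
s canister_a [215.1, 171.2] 0.57 [ 0.601 -0.116]
s canister_a [303.8, 317.7] 0.56 [0.655 0.352]
s jar [310.7, 196.4] 0.56 [0.422 0.091]
s jar [221.8, 196.2] 0.23 [ 0.624 -0.045]
s board [220.8, 193.6] 0.59 [ 0.643 -0.014]
t canister_a [286.8, 169.2] 0.85 [ 0.65  -0.048]
t canister_a [426.1, 189.3] 0.7 [ 0.587 -0.436]
t canister_a [338.4, 173.5] 0.61 [ 0.635 -0.19 ]
t canister_a [238.5, 255.3] 0.51 [0.419 0.089]
t jar [239.6, 257.4] 0.72 [0.411 0.087]
t board [275.2, 179.1] 0.7 [ 0.619 -0.013]
t board [117.9, 222.5] 0.36 [0.513 0.405]
```

View pics/k4.png

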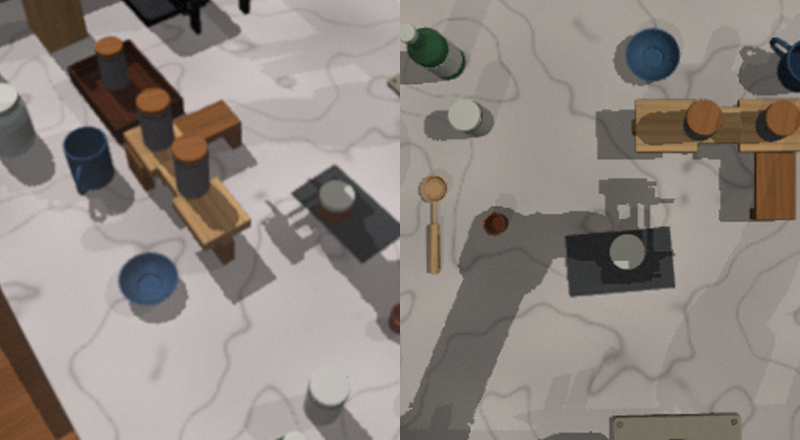

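All is in place: two canisters on the board, one in the crate, jar upright on the trivet, bystanders untouched. Handing in.

```bash
python3 -c "
from bench import robot
print(robot.sign_off())"
```

```text
the job is handed in; nothing more can be done
None
```

Job handed in (the sign-off gave no verdict): jar upright on the trivet, leg at its stop, board across riser and leg, the 0.45 kg and roughly 0.345 kg canisters on the board, and the 0.24 kg one in the crate; no cellar or fourth canister was visible.

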